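Hold the dispenser's spring gate at its marker for brushing out

ROBOT

A 6-joint arm with a two-finger parallel gripper is mounted at the origin on a cart in front of the work surface, level with it; the furniture and walls round the work are solid. World frame = base frame: x ahead of the robot, y to its left, z up, the work surface at z = 0. Lengths are in mm, angles in rad, forces in N, time in s.
With the tool pointing down it reaches from about 325 to 1000 mm from the base axis. Payload 5.1 kg.
Tool frame: the origin (TCP) lies at the very end of the fingers, on their centre line; the grasp point (between the pads) lies 19 mm behind it; z points along the fingers, y is the line along which they close (so a half turn about z gives the same grasp; the last joint's range is limited). The gripper opens to 85 mm and grips with 20 to 120 N. Pads are 22 mm wide; open, the fingers measure 114 mm over their backs; the gripper's body (76 mm by 85 mm) begins 54 mm behind the grasp point. The pads swing forward as they close: fully open they stand 13 mm farther back than shut.
Start: joints at [-1.305, 0.124, 1.65, -0, 1.367, -0.083], TCP at [222.118, -610.859, 231.322] pointing down, gripper open.
Joint ranges: [-2.61, 2.61], [-1.02, 2.33], [0.03, 2.71], [-1.35, 4.49], [0.32, 2.68], [-2.91, 2.91]. Speed limits (rad/s): [2.57, 2.57, 3.14, 3.14, 3.14, 3.14].

INTERFACE

Orientations are given as [roll, pitch, yaw] about the fixed x, y, z axes, in that order (R = Rz(yaw) Ry(pitch) Rx(roll)).
In Python, from workcell import sense, snapshot, finish_job, search_frame, place_of gives the robot as it stands. The module is installed in compiled form; this text tells all that it offers.
- The arm moves only by the shell command python3 -m inch 'ROWS'. ROWS is JSON, a list that holds one entry, the list of rows, each a list of 7 numbers: the shift along the tool's x, y, z in mm, then the turn, a rotation vector about the tool's x, y, z in degrees, then the opening, from -1 (shut) to 1 (fully open). In form: [[[tx, ty, tz, rx, ry, rz, gripper], ...]]. A call has 1 to 12 rows; each row is the pose to reach, as a shift and turn from the pose commanded when the call began, along the tool's axes at that moment; what a row does not reach only later rows make up. A row lasts 1/10 s, in which the tool goes at most 50 mm and 8.59 degrees, less where a joint would pass 70% of its speed; a pose out of reach is approached as far as the arm can. A call with a gripper value outside its range is refused whole. The fingers move at their own pace and stop on an object; the grip force is fixed at half the most. Time passes only in rows, so rows that repeat a pose let the fingers close. It gives the time, the measured TCP pose, the force, the opening and the grip force at its end, in the units of the state.
- sense(): the state, without advancing time (a new reading comes with each control period).
- snapshot(name): name is "side" or "top"; returns a dict with "image" (384x512x3 uint8, red, green, blue), "vfov" (degrees; the focal length in pixels is half the picture's height over the tangent of half this angle, whatever the lens; pixels are square), "cx", "cy" (the principal point, pixels), "R" (3x3) and "t" (3): a world point X has camera coordinates R X + t. Camera axes: x right, y down, z forward; pixel columns grow to the right and rows downward; lengths in mm; the calibration is good to about 2 mm. A picture is of the moment at which its call begins. There is no depth.
- finish_job(): hands the job in; it is judged then, once.
Trained networks look in a picture, given as the dict that the camera call returned (one of the last four; its "shot" number tells which), for a name from the list of things; names that differ only in an ending like _2 or _b are one class to them, and where a whole thing is asked for, a point or a joint stands for the part that bears it (a point fixed in the world has none). Each returns a list of dicts, best first, with "conf" (0 to 1); they miss things now and then, are a little off and sometimes report something else, mostly with a low value. They report only what shows in the picture. A call takes as long as a camera call. They do not tell look-alikes from the thing itself.
- search_frame(picture, target): "at" ([column, row] in pixels, amid what is visible of it).
- place_of(picture, target): "at" ([column, row] in pixels: a listed point, or the origin of a listed thing).
The state is a dict: "time": time; "joint_pos": joint angles; "dq": joint speeds; "tau": joint torques, N m; "tool_pos": TCP position; "eef_rot": TCP orientation; "ft_force": force on the tool from outside, world axes, zero at the start; "moment": the same for the moment, N m; "grip_width": opening from 0.0 (shut) to 1.0 (fully open); "grip_force": force on a finger pad.
Only numpy, scipy, OpenCV 4.12 (cv2) and the standard library are available. Lean on these libraries where they do the work, as an engineer would, in place of code of your own. Each camera call takes 0.05 s, during which the arm holds its last target. There are 200 camera calls.

TASK

I want to brush out the empty dry-food dispenser. Stand the small bowl upright inside the raised ring on the dispenser's foot plate, in front of its chute, to catch the crumbs and let go of it; then take the upright grip on the dispenser's spring-return gate slide, pull the slide out until its pointer lines up with the middle of the marker clip on the rail, and keep hold of it there: finish while still holding the slide at the mark, since it springs shut when let go. Leave the other loose things where they are.

Things in the scene. Friction and masses are not known exactly. Their poses are not given: they have to be found in the camera images.
- dispenser: fixed countertop dispenser: white housing 120 (x) x 110 (y) x 95 mm high under a clear lidded empty hopper 98 mm square, top at z = 156 mm. Origin: under the housing's middle, on the counter; own x points from chute to back, y to its left. Yaw varies within 0.3 rad of facing the robot. A foot plate 5 mm thick spans x -185 to 75, y -56 to 56 mm in this frame
- seat (a point): centre of the ring in front of the chute, on the foot plate's upper face (138 mm in front of the dispenser's origin, z = 5 mm); axes as the dispenser's. Black ring: inner diameter 52 mm, outer 58, 3 mm high. The 34 mm wide chute ends 48 mm behind this point, its underside there at z = 50 mm, and rises to 83 mm at the housing
- rail_end (a point): outer end of the fixed aluminium rail, on its top (z = 66 mm). The rail is 44 mm wide, stands on a leg, and runs out of the dispenser's right side (its own -y) to y = -192 mm in the dispenser's frame; the gate slide lies on it
- bowl: small empty plastic bowl, loose, 30 to 60 g; rim diameter 62 mm, about 56 mm across at half height, foot 34 mm, height 36 mm. Origin: centre of its underside, z up. It can be gripped across its outside
- gate (a joint): how far the gate slide is pulled out of the dispenser's right side (its own -y direction), in m: 0 shut, 0.065 at the stop. A spring pulls it shut: about 3 N when shut, rising 1.3 N per 10 mm; it does not latch anywhere
- grip_post (a point): upright black round grip on the outer part of the gate slide, moving with it: 18 mm diameter (24 mm collar at the foot), 46 mm high. This point: centre of its foot, 72 mm above the counter; with the gate shut it stands at y = -115 mm, x = 0 in the dispenser's frame
- gate_pointer (a point): tip of the small steel pointer on the robot's side of the gate slide, 72.5 mm above the counter, level with the grip's axis (21.5 mm toward the dispenser's own -x from it); it moves with the gate
- mark_clip: black marker clip, fixed to the front edge of the rail, 11 x 10 mm from above (10 mm along the rail) with a fine ridge across its middle and a thumbscrew in front; its top is at z = 77.5 mm. Origin: the clip's middle at the pointer's height, axes as the dispenser's; 25 to 50 mm further out than the pointer of the shut gate, different each time
- steel_glass: bystander: loose steel tumbler, 78 mm diameter, 95 mm high, origin under its centre
- tin: bystander: loose food tin, 75 mm diameter, 58 mm high, origin under its centre
- matchbox: bystander: loose matchbox 36 x 53 x 15 mm lying on the counter, origin under its middle
Mind the look-alikes: they are no part of the job. What is meant by the bowl is not blue, grey or white, and is the larger of those in its own colour.

How it is judged (in metres and radians):
On the way:
1. the small bowl stands upright in the ring in front of the chute, let go, with the gate still shut (horizontal distance between bowl and seat below 0.011 m and z of bowl in the frame of seat below 0.004 m and angle between bowl's own z axis and vertical below 0.12 rad and linear speed of bowl below 0.03 m/s and contact force between the fingers and bowl below 0.1 N and value of joint gate below 0.006 m), for 0.2 s.
At the end, for the whole second after the job is handed in: The bowl stands upright and untouched inside the ring (within 11 mm of its centre, flat on the foot plate), and the fingers hold the gate's grip, pressing on it with over 2 N, with the pointer at rest within 5 mm of the middle of the marker clip, which is within the clip's width (horizontal distance between bowl and seat below 0.011 m and z of bowl in the frame of seat below 0.004 m and angle between bowl's own z axis and vertical below 0.12 rad and linear speed of bowl below 0.03 m/s and contact force between the fingers and bowl below 0.1 N and y of gate_pointer in the frame of mark_clip between -0.005 and 0.005 m and velocity of joint gate between -0.01 and 0.01 m/s and contact force between the fingers and gate above 2 N); the arm keeps its last pose, push and grip.
It fails at once if the steel tumbler is pushed more than 30 mm from its place (distance of steel_glass from where it was at the start of the episode above 0.03 m).
It fails at once if the tin is pushed more than 30 mm from its place (distance of tin from where it was at the start of the episode above 0.03 m).
It fails at once if the matchbox is pushed more than 30 mm from its place (distance of matchbox from where it was at the start of the episode above 0.03 m).
It also fails if it takes over 56 s, if anything falls off the work surface, if the arm or the gripper's body presses on something with over 40 N, if the wrist force passes 120 N, or if a joint passes its speed limit or range.

## Working session

There is one attempt and no reset: what is moved stays moved. The work goes in short steps, Python scripts to look and compute and a shell command to move; the robot and the scene stay as the last step left them, time stands still between calls to the robot, and variables do not carry over. Pictures are saved under pics/ and viewed, at most 10 in all, crops included, and the job is handed in when it is done.

```bash
mkdir -p pics
cat > h.py <<'E'
import numpy as np, cv2
from workcell import *
NAMES=["seat","rail_end","bowl","grip_post","gate_pointer","mark_clip","steel_glass","tin","matchbox","dispenser"]
def ray(s,p):
    f=s["image"].shape[0]/2/np.tan(np.radians(s["vfov"])/2)
    R=np.array(s["R"]);t=np.array(s["t"])
    d=R.T@np.array([(p[0]-s["cx"])/f,(p[1]-s["cy"])/f,1]);return -R.T@t,d/np.linalg.norm(d)
def onz(s,p,z):
    c,d=ray(s,p);return c+d*(z-c[2])/d[2]
def tri(s1,p1,s2,p2):
    c1,d1=ray(s1,p1);c2,d2=ray(s2,p2)
    k=np.linalg.lstsq(np.stack([d1,-d2],1),c2-c1,rcond=None)[0]
    a=c1+k[0]*d1;b=c2+k[1]*d2;return (a+b)/2,np.linalg.norm(a-b)
def proj(s,X):
    f=s["image"].shape[0]/2/np.tan(np.radians(s["vfov"])/2)
    c=np.array(s["R"])@X+np.array(s["t"]);return c[:2]/c[2]*f+[s["cx"],s["cy"]]
def save(s,n,box=None,k=1):
    im=s["image"][...,::-1]
    if box: im=im[box[1]:box[3],box[0]:box[2]]
    cv2.imwrite("pics/"+n,cv2.resize(im,None,fx=k,fy=k,interpolation=cv2.INTER_CUBIC))
E
python3 - <<'E'
from h import *
np.set_printoptions(precision=1,suppress=True)
S={n:snapshot(n) for n in("side","top")}
for n,s in S.items():
    save(s,n+"0.png",k=1.5); print(n,s["vfov"],ray(s,[s["cx"],s["cy"]]))
    for t in NAMES: print(n,t,[(np.round(o["at"],1).tolist(),round(o["conf"],2)) for o in place_of(s,t)[:6]])
print(sense())
E
```

```text
side 51.20364326241502 (array([ 574. , -946.6,  637.7]), array([-0. ,  0.9, -0.5]))
side seat [([224.0, 204.6], 0.71), ([248.2, 157.6], 0.39), ([277.8, 225.3], 0.2)]
side rail_end [([278.3, 223.3], 0.62), ([272.0, 197.7], 0.42)]
side bowl [([263.8, 284.9], 0.94), ([180.2, 270.6], 0.79), ([222.9, 250.8], 0.75), ([222.0, 282.5], 0.75), ([190.0, 243.0], 0.5)]
side grip_post [([274.8, 205.0], 0.79)]
side gate_pointer [([267.8, 206.0], 0.5)]
side mark_clip [([265.0, 213.0], 0.63)]
side steel_glass [([317.8, 288.7], 0.83)]
side tin [([286.7, 154.7], 0.61)]
side matchbox [([248.1, 156.5], 0.39)]
side dispenser [([270.1, 200.5], 0.59)]
top 42.34511989985021 (array([ 270.5,   11.3, 1285.9]), array([ 0.2, -0. , -1. ]))
top seat [([262.4, 232.9], 0.98), ([300.9, 170.5], 0.64)]
top rail_end [([332.5, 172.3], 0.6)]
top bowl [([358.2, 256.6], 0.92), ([375.1, 188.1], 0.76), ([336.4, 227.8], 0.72), ([324.9, 260.4], 0.63), ([379.3, 222.6], 0.49)]
top grip_post [([303.2, 172.0], 0.69)]
top gate_pointer [([331.5, 169.7], 0.67), ([303.4, 181.7], 0.62)]
top mark_clip [([324.3, 182.3], 0.45)]
top steel_glass [([376.4, 144.2], 0.68)]
top tin [([139.9, 163.0], 0.6)]
top matchbox [([149.3, 209.6], 0.71)]
top dispenser [([301.8, 171.2], 0.71), ([258.5, 182.3], 0.59)]
{'time': 1.1, 'joint_pos': array([-1.3,  0.1,  1.7, -0. ,  1.4, -0.1]), 'dq': array([-0.,  0., -0.,  0.,  0.,  0.]), 'tau': array([  0. , -42.4, -36.6,  -0. ,   0. ,   0. ]), 'tool_pos': array([ 222.1, -610.8,  231.3]), 'eef_rot': array([-3.1,  0. ,  0.3]), 'ft_force': array([0.1, 0.6, 0.4]), 'moment': array([ 0. ,  0.1, -0. ]), 'grip_force': 0.0, 'grip_width': 0.9986736173480353}
```

View pics/side0.png

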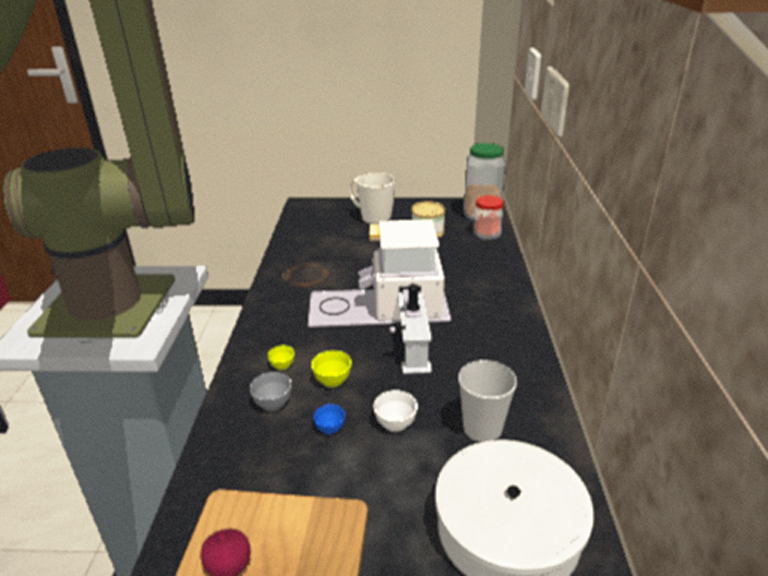

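View pics/top0.png

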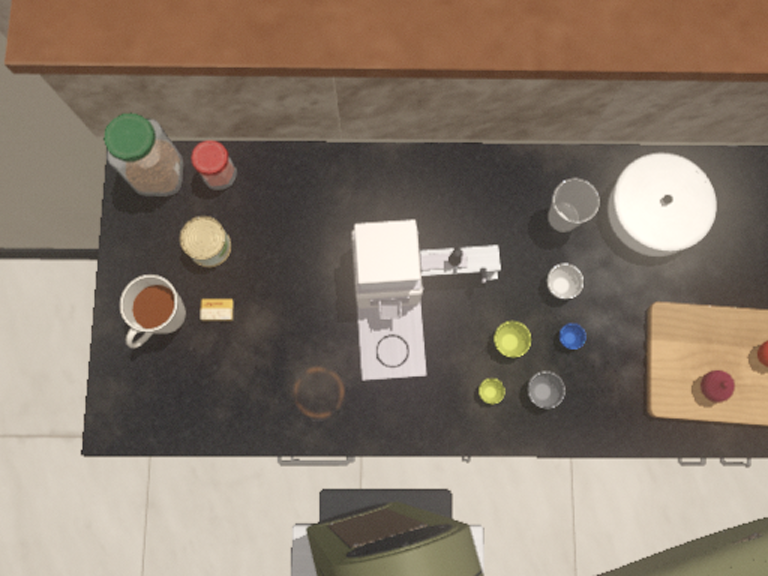

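The larger of the two yellow-green bowls, at top view about (341,227) and side view about (221,247), fits the description. The smaller yellow one is at top (327,261) and side (187,238). The grey, blue and white bowls are ruled out by colour. The dispenser rail runs right, to top (332,172), with its clip near (324,182). I'll confirm the bowl in one crop and triangulate.

Run:
```python
from h import *
np.set_printoptions(precision=1,suppress=True)
a,b=snapshot("side"),snapshot("top")
def crop(s,x,y,w,h,k): return cv2.resize(s["image"][y:y+h,x:x+w,::-1],None,fx=k,fy=k,interpolation=cv2.INTER_CUBIC)
cv2.imwrite("pics/crop1.png",np.vstack([np.hstack([crop(b,290,155,100,70,4),crop(b,310,205,100,70,4)]),np.hstack([crop(a,230,180,100,70,4),crop(a,170,210,100,70,4)])]))
def T(n,p,q): 
    X,e=tri(a,p,b,q); print(n,X,round(e,1)); return X
T("bowl",[222.9,250.8],[336.4,227.8]);T("seat",[224,204.6],[262.4,232.9]);T("rail_end",[278.3,223.3],[332.5,172.3])
T("rail_end2",[278.3,223.3],[331.5,169.7])
T("post",[274.8,205],[303.2,172]);T("ptr",[267.8,206],[303.4,181.7]);T("clip",[265,213],[324.3,182.3])
for n,p,z in[("seat",[262.4,232.9],5),("post",[303.2,172],72),("ptr",[303.4,181.7],72.5),("clip",[324.3,182.3],72.5),("rail",[332.5,172.3],66),("disp",[258.5,182.3],0)]: print("top-onz",n,onz(b,p,z))
# yellow segmentation
for n,s in(("side",a),("top",b)):
    hsv=cv2.cvtColor(s["image"],cv2.COLOR_RGB2HSV); m=cv2.inRange(hsv,(26,120,80),(40,255,255))
    N,l,st,c=cv2.connectedComponentsWithStats(m)
    for i in range(1,N):
        if st[i,4]>60: print(n,st[i],c[i], onz(s,st[i,:2]+st[i,2:4]/2-.5,36 if n=="top" else 18))
# foot plate in top view
m=cv2.inRange(b["image"],(150,130,140),(255,255,255));m[:218]=0;m[262:]=0;m[:,:225]=0;m[:,300:]=0
pts=np.argwhere(m)[:,::-1].astype(np.float32);W=np.array([onz(b,p,5)[:2] for p in pts],np.float32)
print(cv2.minAreaRect(W),cv2.boxPoints(cv2.minAreaRect(W)))
```

```text
bowl [ 461.3 -203.1    1.8] 4.7
seat [445.7  -9.2   6.1] 3.9
rail_end [ 593.7 -185.3   71.9] 6.3
rail_end2 [ 597.1 -183.4   71.6] 0.6
post [ 589.6 -111.1   74.9] 0.7
ptr [ 568.8 -111.3   70.8] 6.0
clip [ 563.2 -162.1   85.3] 4.2
top-onz seat [444.   -9.6   5. ]
top-onz post [ 590.7 -111.3   72. ]
top-onz ptr [ 565.3 -111.5   72.5]
top-onz clip [ 564.2 -164.2   72.5]
top-onz rail [ 592.  -186.6   66. ]
top-onz disp [580.5   1.1   0. ]
side [178 229  19  18 247] [187.2 237.4] [ 372.5 -172.5   18. ]
side [207 233  28  26 537] [220.7 244.4] [ 458.6 -202.    18. ]
top [329 215  25  23 361] [342.  225.8] [ 458.6 -209.8   36. ]
top [319 253  17  16 177] [327.6 260.3] [ 370.7 -172.    36. ]
((440.86138916015625, -6.3812713623046875), (92.0313949584961, 112.42976379394531), 4.036364555358887) [[391.   46.5]
 [398.9 -65.7]
 [490.7 -59.2]
 [482.8  52.9]]
```

View pics/crop1.png

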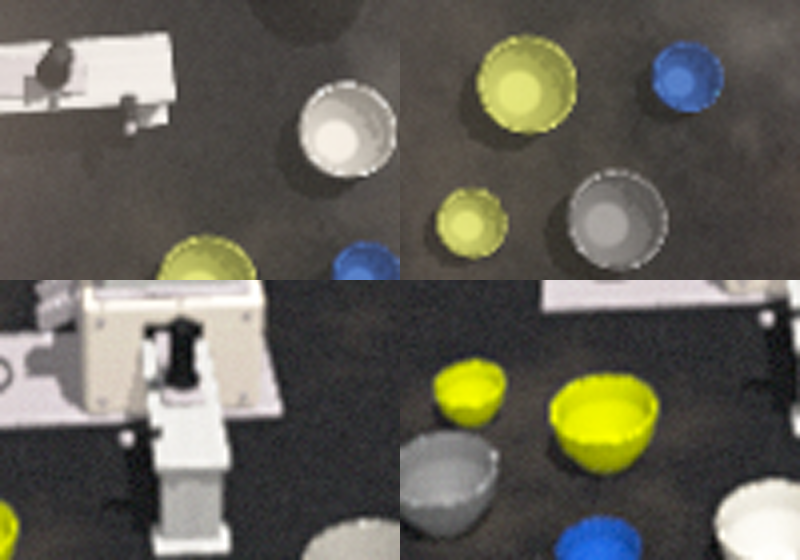

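The crop shows the larger yellow bowl upright and empty, clearly bigger than the small yellow one, with the clip and thumbscrew at top about (322.5,182). Next I'll refine the bowl, ring and clip positions.

```bash
cat >> h.py <<'E'
from scipy.spatial.transform import Rotation as Ro
def go(pos,yaw,pose=None):
    """shift (mm) and turn (deg) in present tool axes to a tool-down pose"""
    s=sense();R=Ro.from_euler('xyz',s["eef_rot"]);T=Ro.from_euler('xyz',[np.pi,0,yaw])
    d=R.inv().apply(np.array(pos)-s["tool_pos"]);print("t",s["time"],"go",np.round(d,1),np.round((R.inv()*T).as_rotvec(degrees=True),2))
def circ(c,r,z): 
    a=np.linspace(0,2*np.pi,60);return np.stack([c[0]+r*np.cos(a),c[1]+r*np.sin(a),0*a+z],1)
def bbox(s,x,y):
    P=np.array([proj(s,X) for X in np.vstack([circ((x,y),31,36),circ((x,y),17,0)])]);return np.r_[P.min(0),P.max(0)]
def bowlfit(shots):
    from scipy.optimize import least_squares
    for n,s in shots.items():
        hsv=cv2.cvtColor(s["image"],cv2.COLOR_RGB2HSV);m=cv2.inRange(hsv,(24,90,60),(42,255,255))
        N,l,st,c=cv2.connectedComponentsWithStats(m);i=1+np.argmax(st[1:,4]);o=np.r_[st[i,:2]-.5,st[i,:2]+st[i,2:4]-.5]
        r=least_squares(lambda p:bbox(s,*p)-o,[450,-150]);print(n,"bowl",r.x.round(1),"res",r.fun.round(1))
E
python3 - <<'E'
from h import *
np.set_printoptions(precision=2,suppress=True)
a,b=snapshot("side"),snapshot("top")
bowlfit({"side":a,"top":b})
# ring: dark pixels inside the plate
for n,s,z,g in(("top",b,6.5,(444,-8)),("side",a,6.5,(444,-8))):
    G=cv2.cvtColor(s["image"],cv2.COLOR_RGB2GRAY).astype(np.float32)
    best=[]
    for x in np.arange(430,458,1.):
        for y in np.arange(-22,6,1.):
            P=np.array([proj(s,X) for X in circ((x,y),27.5,z)],np.float32)
            best.append((cv2.remap(G,P[:,0],P[:,1],cv2.INTER_LINEAR).mean(),x,y))
    print(n,sorted(best)[:3])
S=sense();print(S["eef_rot"],S["tool_pos"])
# clip & pointer by columns along rail front (top)
u=np.array([.0704,-.9975])
for c in([322.5,180],[322.5,182]): print("clip",onz(b,c,77.5))
print(onz(b,[303.3,180],72.5))
save(b,"rail.png",(285,160,345,195),12)
go([459,-208,120],.07)
E
```

```text
side bowl [-791.5 1993.7] res [ 12.9  43.3 -12.9 -39.1]
top bowl [ 458.7 -209.7] res [ 0.4  0.5 -0.4 -0.5]
top [(np.float32(141.19339), np.float64(442.0), np.float64(-6.0)), (np.float32(142.4434), np.float64(442.0), np.float64(-7.0)), (np.float32(146.02179), np.float64(441.0), np.float64(-6.0))]
side [(np.float32(133.71298), np.float64(443.0), np.float64(-4.0)), (np.float32(134.17871), np.float64(443.0), np.float64(-3.0)), (np.float32(136.35533), np.float64(443.0), np.float64(-5.0))]
[-3.14  0.    0.35] [ 222.12 -610.86  231.32]
clip [ 568.86 -159.08   77.5 ]
clip [ 563.69 -158.97   77.5 ]
[ 569.75 -111.28   72.5 ]
t 1.3 go [ 360.3 -297.6  111.3] [-0.    0.   15.97]
```

View pics/rail.png

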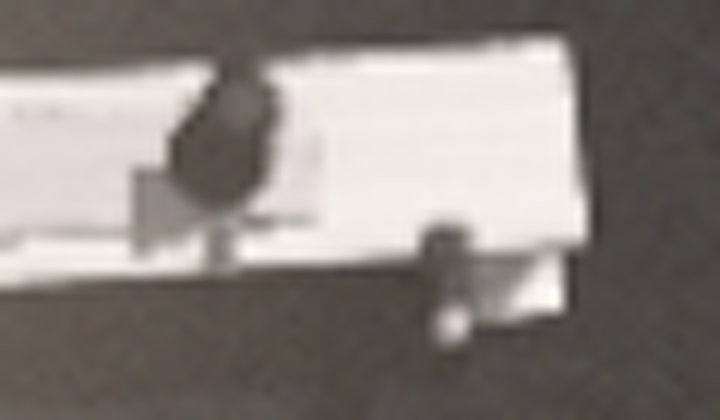

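The bowl is at about (459,-209), the ring centre at about (442.5,-5), and the clip is about 47 mm beyond the pointer (crop 445 vs 220, at 12x). Moving above the bowl.

```bash
python3 -m inch '[[[180,-149,20,0,0,8,1],[360,-298,80,0,0,16,1],[360,-298,111,0,0,16,1],[360,-298,111,0,0,16,1],[360,-298,111,0,0,16,1],[360,-298,111,0,0,16,1],[360,-298,111,0,0,16,1],[360,-298,111,0,0,16,1],[360,-298,111,0,0,16,1],[360,-298,111,0,0,16,1],[360,-298,111,0,0,16,1],[360,-298,111,0,0,16,1]]]'
python3 - <<'E'
from h import *
a,b=snapshot("side"),snapshot("top")
from scipy.optimize import least_squares
s=a;hsv=cv2.cvtColor(s["image"],cv2.COLOR_RGB2HSV);m=cv2.inRange(hsv,(24,120,80),(42,255,255));m[:230]=0;m[262:]=0;m[:,:203]=0;m[:,240:]=0
x,y,w,h=cv2.boundingRect(m);o=np.array([x-.5,y-.5,x+w-.5,y+h-.5]);r=least_squares(lambda p:bbox(s,*p)-o,[459,-208]);print(r.x,r.fun)
go([459,-208,8],.07)
E
```

```text
time: 2.5
tool_pos: [458.8, -207.3, 120.3]
eef_rot: [3.141, 0.0, 0.071]
ft_force: [-0.7, -0.4, 0.1]
grip_width: 0.997
grip_force: 0.0
[ 461.45485056 -206.67247297] [ 0.38361534  0.29181605 -0.38474064 -0.23090964]
t 2.6 go [  0.3  -0.6 112.9] [ 0.04 -0.04 -0.07]
```

```bash
python3 -m inch '[[[1,1,40,0,0,0,1],[1,1,80,0,0,0,1],[1,1,105,0,0,0,1],[1,1,116,0,0,0,1],[1,1,116,0,0,0,1],[1,1,116,0,0,0,0],[1,1,116,0,0,0,-1],[1,1,116,0,0,0,-1],[1,1,116,0,0,0,-1],[1,1,116,0,0,0,-1],[1,1,116,0,0,0,-1],[1,1,116,0,0,0,-1]]]'
```

```text
time: 3.8
tool_pos: [461.7, -209.9, 7.2]
eef_rot: [3.139, -0.004, 0.07]
ft_force: [-1.6, 0.4, 5.4]
grip_width: 0.682
grip_force: 64.1
```

```bash
python3 -m inch '[[[0,0,-20,0,0,0,-1],[0,0,-50,0,0,0,-1],[0,0,-80,0,0,0,-1],[0,0,-80,0,0,0,-1],[0,0,-80,0,0,0,-1]]]'
python3 - <<'E'
from h import *
b=snapshot("side");save(b,"lift.png",(180,160,300,270),5)
print(sense())
go([440,-6,87],.07)
E
```

```text
time: 4.3
tool_pos: [460.6, -209.2, 86.1]
eef_rot: [3.139, -0.003, 0.07]
ft_force: [-0.4, 0.3, -0.4]
grip_width: 0.683
grip_force: 64.3
{'time': 4.35, 'joint_pos': array([-5.32488764e-01, -5.76871814e-02,  2.09724645e+00, -3.46533502e-05,
        1.10138321e+00,  9.68652736e-01]), 'dq': array([-0.00033717,  0.02406444,  0.02447869,  0.0012338 ,  0.0003874 ,
        0.00033044]), 'tau': array([-5.61546738e-03, -3.13425028e+01, -3.40869105e+01, -5.12253682e-04,
       -4.66783054e-02, -1.40789439e-04]), 'tool_pos': array([ 459.62070087, -208.63457664,   84.53312922]), 'eef_rot': array([ 3.14119891e+00, -5.18315918e-04,  6.96705946e-02]), 'ft_force': array([ 0.13658104,  0.32943516, -0.68123175]), 'moment': array([ 0.00090533, -0.00613413, -0.02098928]), 'grip_force': 64.28954613156066, 'grip_width': 0.6758423889862304}
t 4.35 go [  -5.5 -203.5   -2.5] [ 0.02 -0.03 -0.02]
```

View pics/lift.png

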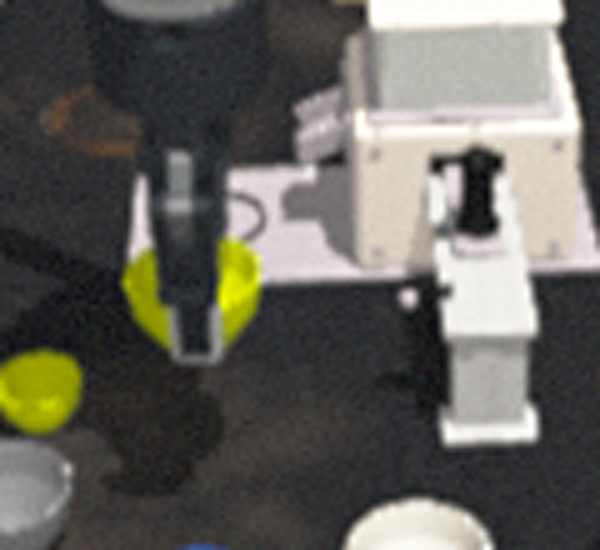

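The bowl is held (crop 125–262, 240–345), perhaps tilted slightly about the closing axis. Carrying it to above the ring.

```bash
python3 -m inch '[[[-1,-40,0,0,0,0,-1],[-2,-80,0,0,0,0,-1],[-3,-120,0,0,0,0,-1],[-4,-160,0,0,0,0,-1],[-4,-190,0,0,0,0,-1],[-4,-204,0,0,0,0,-1],[-4,-204,0,0,0,0,-1],[-4,-204,0,0,0,0,-1],[-4,-204,30,0,0,0,-1],[-4,-204,45,0,0,0,-1],[-4,-204,45,0,0,0,-1]]]'
python3 - <<'E'
from h import *
np.set_printoptions(precision=1,suppress=True)
a,b=snapshot("side"),snapshot("top")
save(a,"pl_s.png",(190,150,310,240),5)
from scipy.optimize import least_squares
for n,s in(("side",a),("top",b)):
    hsv=cv2.cvtColor(s["image"],cv2.COLOR_RGB2HSV);m=cv2.inRange(hsv,(24,110,70),(42,255,255))
    if n=="side": m[:150]=0;m[225:]=0;m[:,:195]=0;m[:,260:]=0
    else: m[:205]=0;m[252:]=0;m[:,:235]=0;m[:,290:]=0
    print(n,cv2.boundingRect(m))
    for z in(20,30,40): 
        P=[proj(s,X) for X in np.vstack([circ((441,-5),31,36+z),circ((441,-5),17,z)])]; print(z,np.min(P,0),np.ptp(P,0))
print(sense()["tool_pos"],sense()["ft_force"])
go([442,-5,12],.07)
E
```

```text
time: 5.45
tool_pos: [439.0, -6.1, 36.4]
eef_rot: [-3.141, 0.006, 0.068]
ft_force: [-0.4, -0.6, -0.6]
grip_width: 0.681
grip_force: 64.4
side (208, 152, 45, 47)
20 [209.5 183.2] [22.4 20. ]
30 [209.3 180.2] [22.5 20. ]
40 [209.  177.1] [22.6 20. ]
top (251, 237, 20, 7)
20 [248.5 219.1] [24.8 24.6]
30 [248.4 218.4] [25.  24.8]
40 [248.4 217.8] [25.2 25. ]
[441.4  -6.2  39.1] [ 0.1  0.1 -0.7]
t 5.55 go [ 0.8 -1.2 27.1] [-0.   0.1 -0.1]
```

View pics/pl_s.png

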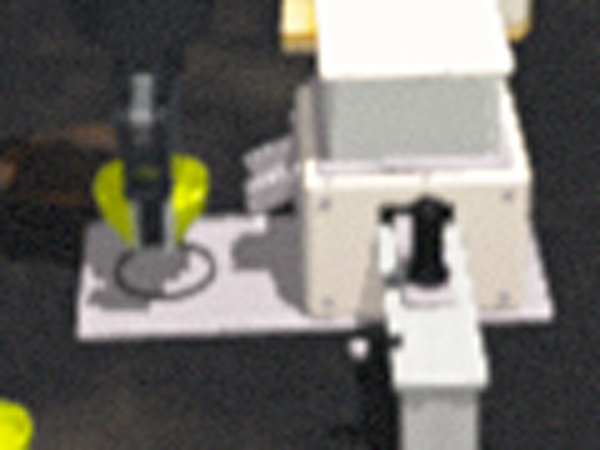

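The bowl is level above the ring (bowl columns 92–210, ring 117–215 below, chute clear). Lowering gently.

```bash
python3 -m inch '[[[1,-1,8,0,0,0,-1],[1.5,-1,16,0,0,0,-1],[1.5,-1,21,0,0,0,-1],[1.5,-1,24,0,0,0,-1],[1.5,-1,26,0,0,0,-1],[1.5,-1,26,0,0,0,-1]]]'; python3 -c "
from h import *
s=snapshot('side');save(s,'low.png',(190,150,310,240),5);go([442,-5,12],.07)"
```

```text
time: 6.15
tool_pos: [442.8, -4.3, 13.1]
eef_rot: [-3.142, 0.0, 0.07]
ft_force: [-1.2, 0.6, -0.0]
grip_width: 0.68
grip_force: 64.4
t 6.2 go [-1.   0.6  1.3] [-0.    0.01 -0.02]
```

```bash
python3 -m inch '[[[0,0,1,0,0,0,-1],[0,0,2,0,0,0,-1],[0,0,3,0,0,0,-1],[0,0,3,0,0,0,-1]]]';python3 -c "
from h import *
s=snapshot('side');save(s,'low2.png',(190,150,310,240),5);go([442,-5,12],.07)"
```

```text
time: 6.6
tool_pos: [443.8, -4.4, 12.2]
eef_rot: [-3.142, -0.001, 0.07]
ft_force: [-5.5, 1.6, 12.2]
grip_width: 0.68
grip_force: 65.3
t 6.65 go [-1.8  0.5  0.2] [-0.   -0.03 -0.02]
```

View pics/low2.png

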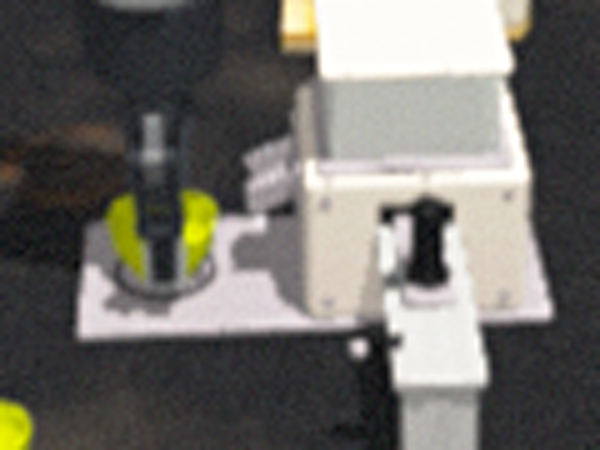

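The bowl sits in the ring (crop 108–218 over ring 117–215) and contact is felt at 12 N. Releasing and withdrawing.

```bash
python3 -m inch '[[[0,0,-1.5,0,0,0,-1],[0,0,-1.5,0,0,0,0.7],[0,0,-1.5,0,0,0,0.9],[0,0,-1.5,0,0,0,0.9],[0,0,-1.5,0,0,0,0.9],[0,0,-10,0,0,0,0.9],[0,0,-30,0,0,0,0.9],[0,0,-65,0,0,0,0.9],[0,0,-110,0,0,0,0.9],[0,0,-160,0,0,0,0.9],[0,0,-170,0,0,0,0.9],[0,0,-170,0,0,0,0.9]]]'
python3 - <<'E'
from h import *
np.set_printoptions(precision=1,suppress=True)
s=snapshot("side");b=snapshot("top")
cv2.imwrite("pics/rel.png",np.hstack([cv2.resize(v["image"][y:y+80,x:x+80,::-1],None,fx=5,fy=5,interpolation=cv2.INTER_CUBIC) for v,x,y in((s,190,150),(b,225,190))]))
hsv=cv2.cvtColor(s["image"],cv2.COLOR_RGB2HSV);m=cv2.inRange(hsv,(24,110,70),(42,255,255));m[:178]=0;m[225:]=0;m[:,:195]=0;m[:,250:]=0
x,y,w,h=cv2.boundingRect(m);o=np.array([x-.5,y-.5,x+w-.5,y+h-.5])
from scipy.optimize import least_squares
def bb(p):
    P=np.array([proj(s,X) for X in np.vstack([circ(p,31,41),circ(p,17,5)])]);return np.r_[P.min(0),P.max(0)]
r=least_squares(lambda p:bb(p)-o,[442,-5]);print(r.x,r.fun)
go([588.5,-111.3,150],.07)
E
```

```text
time: 7.85
tool_pos: [444.7, -4.6, 183.8]
eef_rot: [3.14, -0.007, 0.07]
ft_force: [0.7, -0.2, -0.5]
grip_width: 0.945
grip_force: 0.0
[442.8   3.5] [ 0.4  0.7 -0.4 -0.6]
t 7.95 go [138.5 116.9  29.1] [-0.   0.1 -0. ]
```

View pics/rel.png

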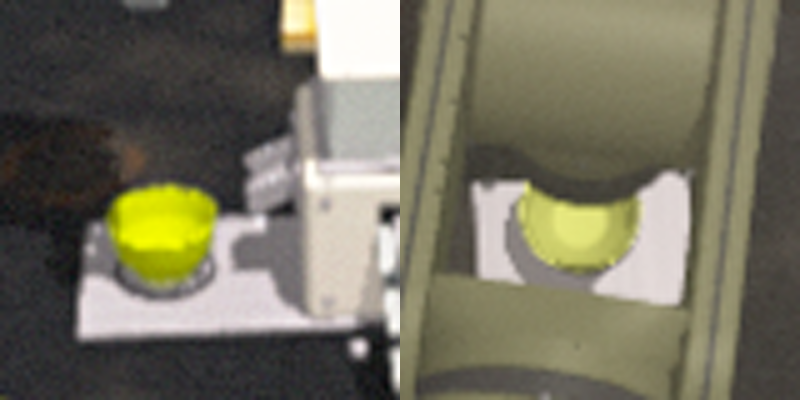

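The bowl is upright in the ring and let go. Next I'll move over the post, narrowing the gripper, then check the bowl with the view clear.

```bash
python3 -m inch '[[[35,30,0,0,0,0,0.4],[70,60,0,0,0,0,0],[100,85,0,0,0,0,0],[130,110,0,0,0,0,0],[139,117,0,0,0,0,0],[139,117,20,0,0,0,0],[139,117,29,0,0,0,0],[139,117,29,0,0,0,0],[139,117,29,0,0,0,0]]]'
python3 - <<'E'
from h import *
np.set_printoptions(precision=1,suppress=True)
from scipy.optimize import least_squares
S={n:snapshot(n) for n in("side","top")}
for n,s in S.items():
    hsv=cv2.cvtColor(s["image"],cv2.COLOR_RGB2HSV);m=cv2.inRange(hsv,(24,90,60),(42,255,255))
    if n=="side": m[:178]=0;m[225:]=0;m[:,:195]=0;m[:,250:]=0
    else: m[:205]=0;m[262:]=0;m[:,:235]=0;m[:,290:]=0
    x,y,w,h=cv2.boundingRect(m);o=np.array([x-.5,y-.5,x+w-.5,y+h-.5])
    for z in (5,8):
        def bb(p):
            P=np.array([proj(s,X) for X in np.vstack([circ(p,31,36+z),circ(p,17,z)])]);return np.r_[P.min(0),P.max(0)]
        r=least_squares(lambda p:bb(p)-o,[442,-5]);print(n,z,r.x,r.fun)
    print(n,"post",[(np.round(q["at"],1),round(q["conf"],2)) for q in place_of(s,"grip_post")[:2]])
cv2.imwrite("pics/post.png",np.hstack([cv2.resize(v["image"][y:y+80,x:x+80,::-1],None,fx=5,fy=5,interpolation=cv2.INTER_CUBIC) for v,x,y in((S["side"],230,150),(S["top"],240,190))]))
print(sense()["grip_width"]);go([588.5,-111.3,150],.07)
E
```

```text
time: 8.85
tool_pos: [588.7, -110.8, 150.4]
eef_rot: [-3.141, 0.002, 0.07]
ft_force: [1.5, 0.3, 0.5]
grip_width: 0.501
grip_force: 0.0
side 5 [441.4   3.3] [ 0.9  0.7 -0.9 -0.6]
side 8 [442.   -1.3] [ 0.9  0.6 -0.9 -0.5]
side post [(array([271.4, 204.7]), 0.56)]
top 5 [444.1   9.7] [-5.7 -1.7  5.7  1.6]
top 8 [443.7   9.7] [-5.8 -1.7  5.8  1.6]
top post []
0.5010777733494146
t 9.05 go [-1.6 -0.1  2.4] [ 0.  -0.1 -0. ]
```

View pics/post.png

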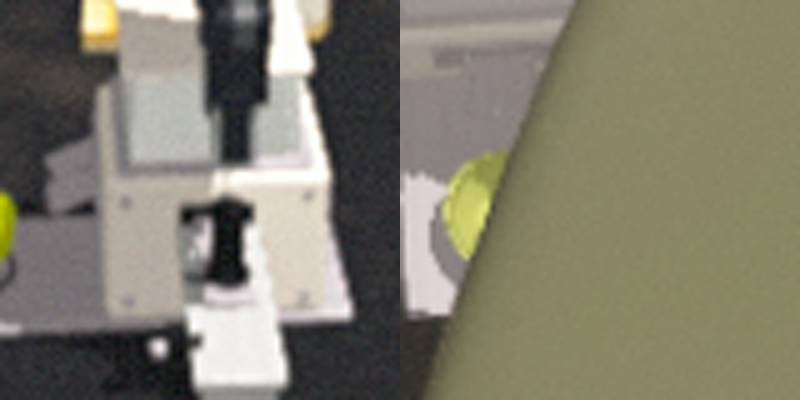

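Run:
```python
from h import *
np.set_printoptions(precision=2,suppress=True)
s=snapshot("side");np.save("side9.npy",s["image"])
A=cv2.resize(cv2.imread("pics/side0.png")[...,::-1],(512,384),interpolation=cv2.INTER_AREA)
from scipy.spatial import ConvexHull
from scipy.optimize import minimize
def soft(im,box):
    f=im.astype(np.float32);y=cv2.min(f[...,0],f[...,1])-f[...,2];y=np.clip(y/90,0,1);m=np.zeros_like(y);x0,y0,x1,y1=box;m[y0:y1,x0:x1]=y[y0:y1,x0:x1];return m
def model(p,z):
    P=np.array([proj(s,X) for X in np.vstack([circ(p,31,z+36),circ(p,28,z+18),circ(p,17,z)])])
    K=16;m=np.zeros((384,512),np.uint8);h=cv2.convexHull((P*K).astype(np.int32))
    big=np.zeros((100*8,100*8),np.uint8);q=((P-np.array([180,160]))*8+4).astype(np.int32)
    cv2.fillConvexPoly(big,cv2.convexHull(q),255);m[160:260,180:280]=cv2.resize(big,(100,100),interpolation=cv2.INTER_AREA);return m/255.
for n,im,box,g,zs in(("counter",A,(203,228,245,264),(460,-208),(0,)),("ring",s["image"],(200,178,245,215),(442,-3),(5,8,11))):
    m=soft(im,box);print(n,m.sum())
    for z in zs:
        r=minimize(lambda p:((model(p,z)-m)**2).sum(),g,method="Nelder-Mead",options=dict(initial_simplex=[g,(g[0]+5,g[1]),(g[0],g[1]+6)]));print(z,r.x,r.fun)
    c=int(round(proj(s,np.array([*g,18]))[0]));print(m[:,c-3:c+4].mean(1)[box[1]:box[3]])
b=[(np.round(o["at"],1),round(o["conf"],2)) for o in place_of(s,"bowl")];print(b)
print("pred",[proj(s,np.array([442,-3,z])) for z in(5,8)],proj(s,np.array([461,-206.7,0])))
```

```text
counter 556.7889
0 [ 459.84 -207.46] 20.760141658921476
[0.   0.01 0.   0.   0.06 0.7  1.   1.   1.   1.   1.   1.   1.   1.
 1.   1.   1.   1.   1.   1.   1.   1.   1.   1.   1.   1.   1.   1.
 1.   0.93 0.33 0.03 0.   0.   0.01 0.01]
ring 376.87778
5 [442.32   1.98] 6.625208108675616
8 [442.96  -2.82] 5.792138744931599
11 [443.69  -7.59] 5.099194955811372
[0.03 0.03 0.05 0.05 0.04 0.03 0.03 0.   0.27 0.97 1.   1.   1.   1.
 1.   1.   1.   1.   1.   1.   1.   1.   1.   1.   1.   1.   1.   1.
 0.75 0.24 0.01 0.   0.   0.   0.   0.   0.  ]
[(array([264. , 285.2]), 0.86), (array([223.3, 203.3]), 0.71), (array([221.6, 284.8]), 0.71), (array([181., 271.]), 0.63), (array([187.8, 243.7]), 0.49), (array([271.5, 209. ]), 0.43), (array([277.4, 226.9]), 0.24)]
pred [array([222.25, 203.84]), array([222.19, 202.96])] [221.72 252.56]
```

The foot in the side crop (front bottom about row 285) and the ring (rows 243–298, centre 270) fit a centred foot standing on the plate. In the top view the bowl is within about 2 mm of the ring centre. Gripping the post.

```bash
python3 -m inch '[[[-1,0,30,0,0,0,0],[-1,0,50,0,0,0,0],[-1,0,60,0,0,0,0],[-1,0,66,0,0,0,0],[-1,0,66,0,0,0,0],[-1,0,66,0,0,0,-0.5],[-1,0,66,0,0,0,-1],[-1,0,66,0,0,0,-1],[-1,0,66,0,0,0,-1],[-1,0,66,0,0,0,-1],[-1,0,66,0,0,0,-1]]]'
```

```text
time: 10.25
tool_pos: [589.6, -111.2, 86.9]
eef_rot: [-3.141, -0.002, 0.07]
ft_force: [-1.8, 3.1, 5.6]
grip_width: 0.189
grip_force: 58.8
```

```bash
python3 -m inch '[[[0,4,0,0,0,0,-1],[0,9,0,0,0,0,-1],[0,14,0,0,0,0,-1],[0,19,0,0,0,0,-1],[0,24,0,0,0,0,-1],[0,29,0,0,0,0,-1],[0,34,0,0,0,0,-1],[0,39,0,0,0,0,-1],[0,43,0,0,0,0,-1],[0,46,0,0,0,0,-1],[0,46,0,0,0,0,-1],[0,46,0,0,0,0,-1]]]'
python3 - <<'E'
from h import *
np.set_printoptions(precision=1,suppress=True)
S={n:snapshot(n) for n in("side","top")};P={}
for n,s in S.items():
    for t in("gate_pointer","mark_clip"):
        o=place_of(s,t);print(n,t,[(np.round(q["at"],1),round(q["conf"],2)) for q in o[:3]])
st=sense();print(st["tool_pos"],st["ft_force"],st["grip_force"])
cv2.imwrite("pics/pull.png",np.vstack([np.hstack([cv2.resize(v["image"][y:y+30,x:x+40,::-1],None,fx=10,fy=10,interpolation=cv2.INTER_CUBIC) for v,x,y in((S["side"],250,192),(S["top"],302,165))]),cv2.resize(S["side"]["image"][170:220,190:290,::-1],(800,300))[:300]]))
E
```

```text
time: 11.45
tool_pos: [593.1, -155.6, 87.0]
eef_rot: [-3.139, -0.003, 0.069]
ft_force: [-0.3, 8.8, 5.9]
grip_width: 0.189
grip_force: 59.0
side gate_pointer [(array([269.1, 216.1]), 0.57), (array([263.5, 213.1]), 0.19)]
side mark_clip [(array([264.2, 213.5]), 0.59)]
top gate_pointer [(array([258.4, 233.7]), 0.64)]
top mark_clip []
[ 593.1 -155.5   86.9] [0.2 9.5 5.8] 58.996425673831254
```

View pics/pull.png

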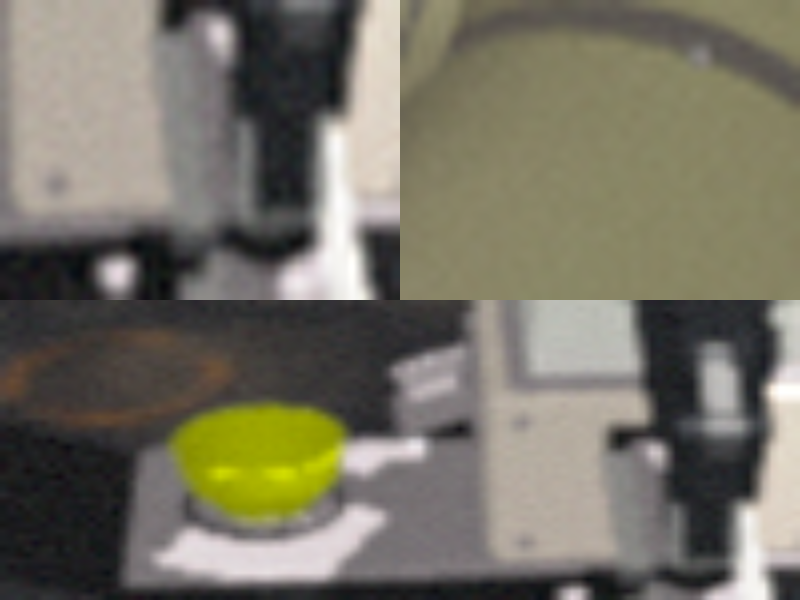

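The bowl sits cleanly inside the ring, with ring visible all round its foot. The clip is at about (269,217.5) in the side view, with the pointer just behind it. A side-view cross-check for the last millimetres:

Run:
```python
from h import *
np.set_printoptions(precision=2,suppress=True)
s=snapshot("side");b=snapshot("top");u=np.array([.0704,-.9975,0])
# centre of dark clip in the first top picture, row band along rail front
A=cv2.cvtColor(cv2.imread("pics/top0.png"),cv2.COLOR_BGR2GRAY).astype(float)
x0,x1,y0,y1=[int(v*1.5) for v in(316,329,177.5,181)];w=np.clip(190-A[y0:y1,x0:x1],0,None);print(w.sum(0).astype(int))
c=((w.sum(0)*np.arange(x0,x1)).sum()/w.sum()+.5)/1.5-.5
x0,x1=[int(v*1.5) for v in(300,307)];y0,y1=[int(v*1.5) for v in(179.5,182.5)];w2=np.clip(190-A[y0:y1,x0:x1],0,None);print(w2.sum(0).astype(int))
p=((w2.sum(0)*np.arange(x0,x1)).sum()/w2.sum()+.5)/1.5-.5
C=onz(b,[c,180],77.5);P=onz(b,[p,181],72.5);print("clip col",c,C,"ptr col",p,P,"top gap",u@(C-P))
t=sense()["tool_pos"];post=np.array([t[0],t[1],0]);print("abs gap TCP->clip",u@(C-post))
for z in(72.5,77.5):print("side clip",onz(s,[268.7,218],z), u@(onz(s,[268.7,218],z)-post))
print("side pred pointer px",proj(s,np.array([*(post[:2]-21.5*np.array([.9975,.0704])),72.5])),"clip px",proj(s,C))
```

```text
[  0   0   0   0   0   0 119 225 249 252 229 143  27   0   0   0   0   0
   0]
[ 26   4   3 145 260 227 105   2   0   0]
clip col 321.5868167202572 [ 568.84 -156.78   77.5 ] ptr col 302.65198618307426 [ 567.14 -109.61   72.5 ] top gap 47.175753844155984
abs gap TCP->clip -0.4525926963509244
side clip [ 574.09 -163.69   72.5 ] 6.814292945120672
side clip [ 574.09 -170.62   77.5 ] 13.723419459767005
side pred pointer px [267.69 216.38] clip px [266.53 214.62]
```

The estimates agree to within about 2 mm, with the remaining pull between -0.5 and +2 mm. One last nudge of 0.8 mm outward, let it settle, then hand in.

```bash
python3 -m inch '[[[0,0.8,0,0,0,0,-1],[0,0.8,0,0,0,0,-1],[0,0.8,0,0,0,0,-1],[0,0.8,0,0,0,0,-1],[0,0.8,0,0,0,0,-1]]]'; python3 -c "
from workcell import *
print(finish_job())"
```

```text
time: 12.35
tool_pos: [593.1, -156.2, 86.9]
eef_rot: [-3.138, -0.003, 0.07]
ft_force: [0.6, 8.7, 6.1]
grip_width: 0.192
grip_force: 59.0
the job is handed in; nothing more can be done
None
```

I handed the job in with the larger yellow bowl let go upright in the ring and the gate slide held at the clip mark with about 59 N of grip; my estimates put the pointer within about 2 mm of the clip's middle, but the arm hid it from a final check, and no verdict came back.

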